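Trace a cam plate's edge with the scanning probe and park the arm

TASK

Take the tracing arm by its round knob and scan the wavy near edge of the clamped cam plate: bring the stylus ball against the edge at its left end (seen from the robot) and sweep it along to the right end in one unbroken pass, always pressing against the edge with about 2 to 10 N so that it follows every curve without coming off or overloading the probe. Then back it off, park the stylus in the middle of the U-shaped guard through its open mouth, and let go of the knob. Leave the other things alone.

Things in the scene. Friction and masses are not known exactly. Their poses are not given: they have to be found in the camera images.
- knob_grip (a point): centre (half-way up) of the round black knurled hand knob on the probe head at the free end of the tracing arm: 30 mm diameter, upright, from z = 0.159 (top of the arm below it) to z = 0.223. It turns freely on its own axis. Knob, probe and unloaded stylus share one upright axis: moving the knob level moves the stylus along, and the load on the stylus is felt at the knob
- stylus_tip (a point): centre of the 12 mm steel ball at the lower end of the probe's stylus, at z = 0.028, level with the middle of the cam plate's edge. The stylus is sprung sideways alike in all directions, about 2.5 N per mm at the ball, with stops at about 11 mm
- stylus_rest (a point): point on the probe axis, under the knob's axis, where the ball centre stands when nothing touches it (z = 0.028); the horizontal distance from here to stylus_tip is the stylus deflection. The arm behind it, two level 320 mm links on upright hinges from a magnetic base at the back, moves freely in the level plane only (drag at the knob 0.3 to 1 N) and stays where it is left; its links lie at z = 0.10 to 0.16
- fixture: dark steel sub-plate with tapped holes, 190 x 300 x 12 mm, fixed on the table; origin at table height, x points away from the robot (plate from x = -60 to 130 mm), y to the left. On it, under two strap clamps at the back, lies the fixed cam plate: bare steel, 12 mm thick (z = 0.022 to 0.034), 250 mm wide in y; its near edge, facing -x, is a wavy profile with two lobes
- profile_mid (a point): middle of the profile as drawn, on the edge, fixed in the sub-plate's frame. Drawn edge in that frame, y: x in mm: 120: -60.6; 105: -62.5; 90: -67.6; 75: -75.5; 60: -81.6; 45: -80.4; 30: -73.8; 15: -69.1; 0: -71.5; -15: -80.6; -30: -91.2; -45: -96.0; -60: -91.2; -75: -80.3; -90: -69.9; -105: -63.6; -120: -61.0
- profile_left (a point): left end of the profile to be scanned, as drawn (y = 105 mm in the sub-plate's frame), a point on the edge; the scan begins here, within 10 mm. The ball's centre runs 6 mm outside the edge. The cam plate was laid in by hand: it sits up to 9 mm in x and y and 0.06 rad in yaw off the drawn place, and nothing reports by how much
- profile_right (a point): right end of the profile to be scanned, as drawn (y = -105 mm in the sub-plate's frame), a point on the edge; the scan ends here, within 10 mm. The plate itself ends at y = +-125 mm. The edge is smooth steel, friction about 0.15
- park_spot (a point): parking place of the ball centre, z = 0.028: middle of the aluminium U-shaped guard fixed on the table right of the sub-plate. Its x axis points into the guard: mouth toward its -x (about to the left, toward the work) with flared lips to 47 mm out, back wall 28 mm behind, clear width 48 mm; walls to z = 0.064, open on top. The arm keeps its height, so the ball goes in level through the mouth
- magnet_square: small grey magnetic welding square, 23 x 75 x 41 mm, loose bystander; origin at the centre of its underside
- bolt: dark hexagon bolt standing on its head, 21 mm across, 48 mm tall, loose bystander; origin at the centre of its underside
- nut: dark hexagon nut, 27 mm across, 13 mm tall, loose bystander; origin at the centre of its underside

How it is judged:
On the way, in this order (a step that is already met when the one before it is completed fails the run):
1. the ball bears on the edge at the left end of the profile (y of stylus_tip in the frame of fixture between 0.093 and 0.117 m and x of stylus_tip in the frame of fixture between -0.0993 and -0.0398 m and horizontal distance between stylus_tip and stylus_rest above 0.0006 m), for 0.15 s.
2. still bearing on the edge at the small lobe (y of stylus_tip in the frame of fixture between 0.047 and 0.063 m and x of stylus_tip in the frame of fixture between -0.114 and -0.0598 m and horizontal distance between stylus_tip and stylus_rest above 0.0006 m), for 0.05 s.
3. still bearing on the edge at the hollow between the lobes (y of stylus_tip in the frame of fixture between 0.002 and 0.018 m and x of stylus_tip in the frame of fixture between -0.1037 and -0.0486 m and horizontal distance between stylus_tip and stylus_rest above 0.0006 m), for 0.05 s.
4. still bearing on the edge at the big lobe (y of stylus_tip in the frame of fixture between -0.053 and -0.037 m and x of stylus_tip in the frame of fixture between -0.1276 and -0.0736 m and horizontal distance between stylus_tip and stylus_rest above 0.0006 m), for 0.05 s.
5. still bearing on the edge at the far flank of the big lobe (y of stylus_tip in the frame of fixture between -0.088 and -0.072 m and x of stylus_tip in the frame of fixture between -0.1156 and -0.0501 m and horizontal distance between stylus_tip and stylus_rest above 0.0006 m), for 0.05 s.
6. the ball bears on the edge at the right end of the profile (y of stylus_tip in the frame of fixture between -0.117 and -0.093 m and x of stylus_tip in the frame of fixture between -0.1013 and -0.0403 m and horizontal distance between stylus_tip and stylus_rest above 0.0006 m), for 0.1 s.
At the end, for the whole second after the job is handed in: the stylus ball stands within 12 mm of the middle of the guard, touching nothing (deflection under 1 mm), and stays there (horizontal distance between stylus_tip and park_spot below 0.012 m and horizontal distance between stylus_tip and stylus_rest below 0.001 m).
It fails at once if the probe is overloaded: the stylus is pushed more than 4.8 mm (12 N) off its axis (horizontal distance between stylus_tip and stylus_rest above 0.0048 m).
It fails at once if the scan is broken: between 80 mm left and 80 mm right of the profile's middle the ball is near the edge (within some 3 cm) without bearing on it (horizontal distance between stylus_tip and stylus_rest below 0.0002 m and ((y of stylus_tip in the frame of fixture between -0.08 and -0.06 m and x of stylus_tip in the frame of fixture between -0.1252 and 0.03 m) or (y of stylus_tip in the frame of fixture between -0.06 and -0.04 m and x of stylus_tip in the frame of fixture between -0.13 and 0.03 m) or (y of stylus_tip in the frame of fixture between -0.04 and -0.02 m and x of stylus_tip in the frame of fixture between -0.1294 and 0.03 m) or (y of stylus_tip in the frame of fixture between -0.02 and -0 m and x of stylus_tip in the frame of fixture between -0.1183 and 0.03 m) or (y of stylus_tip in the frame of fixture between 0 and 0.02 m and x of stylus_tip in the frame of fixture between -0.1055 and 0.03 m) or (y of stylus_tip in the frame of fixture between 0.02 and 0.04 m and x of stylus_tip in the frame of fixture between -0.1125 and 0.03 m) or (y of stylus_tip in the frame of fixture between 0.04 and 0.06 m and x of stylus_tip in the frame of fixture between -0.1161 and 0.03 m) or (y of stylus_tip in the frame of fixture between 0.06 and 0.08 m and x of stylus_tip in the frame of fixture between -0.1156 and 0.03 m))).
It fails at once if a bystander is pushed more than 15 mm (distance of any of magnet_square, bolt, nut from where it was at the start of the episode above 0.015 m).
It also fails if it takes over 72 s, if anything falls off the work surface, if the arm or the gripper's body presses on something with over 40 N, if the wrist force passes 120 N, or if a joint passes its speed limit or range.

ROBOT

A 7-joint arm with a two-finger parallel gripper is mounted at the origin on a cart in front of the work surface, level with it; the furniture and walls round the work are solid. World frame = base frame: x ahead of the robot, y to its left, z up, the work surface at z = 0. Lengths are in m, angles in rad, forces in N, time in s.
With the tool pointing down it reaches from about 0.425 to 0.925 m from the base axis. Payload 6.8 kg.
Tool frame: the origin (TCP) lies on the centre line of the jaws, within the pads' length; the fingertips stand 19 mm ahead of it and the grasp point (between the pads) is the TCP; z points along the fingers, y is the line along which they close (so a half turn about z gives the same grasp; the last joint's range is limited). The gripper opens to 85 mm and grips with 20 to 120 N. Pads are 22 mm wide; open, the fingers measure 114 mm over their backs; the gripper's body (76 mm by 85 mm) begins 54 mm behind the grasp point. The pads swing forward as they close: fully open they stand 13 mm farther back than shut.
Start: joints at [-1.306, 0.477, 0.022, 1.555, -0.011, 1.109, -0.083], TCP at [0.246, 0.629, 0.25] pointing down, gripper open.
Joint ranges: [-2.96, 2.96], [-0.34, 2.1], [-1.41, 1.46], [0.24, 2.44], [-1.37, 4.51], [0.17, 1.92], [-2.96, 2.96]. Speed limits (rad/s): [2.39, 2.39, 3.14, 3.14, 3.14, 3.14, 3.14].

INTERFACE

Orientations are given as a rotation vector (axis times angle).
In Python, from bench import r gives the robot as it stands. The module is installed in compiled form; this text tells all that it offers.
- The arm moves only by the tool arm_command, never from a script. Its argument "rows" is a list of rows, each an object of numbers: "fingers": the opening, from -1 (shut) to 1 (fully open); "x", "y", "z": the shift along the tool's x, y, z in m; "ax", "ay", "az": the turn, a rotation vector about the tool's x, y, z in degrees. In form: [{"fingers": .., "x": .., "y": .., "z": .., "ax": .., "ay": .., "az": ..}, ...]. A call has 1 to 10 rows; each row shifts and turns the commanded pose from where the row before left it, along the tool's axes as they then stand; what a row does not reach is not made up. A row lasts 1/12 s, in which the tool goes at most 41.7 mm and 7.16 degrees, less where a joint would pass 70% of its speed; a pose out of reach is approached as far as the arm can. A call is refused whole if a number of a shift passes 0.0417 or a number of a turn 7.16, either way. A call with a gripper value outside its range is refused whole. The fingers move at their own pace and stop on an object; "grip_force" is the grip in N (left out, the last holds). Time passes only in rows, so rows that do not move let the fingers close. It gives the time, the measured TCP pose, the force, the opening and the grip force at its end, in the units of the state.
- r.get_obs(): the state, without advancing time (a new reading comes with each control period).
- r.grab_frame(name): name is "scene" or "top" or "wrist"; returns a dict with "frame" (480x640x3 uint8, red, green, blue), "depth" (480x640 float32, m along the optical axis (not along the pixel's ray), 0 where there is no reading), "K" (3x3 intrinsics, pixels), "world_from_camera" (4x4, takes a point from camera to world coordinates). Camera axes: x right, y down, z forward; pixel columns grow to the right and rows downward; lengths in m; the calibration is good to about 2 mm. A picture is of the moment at which its call begins.
- r.hand_in(): hands the job in; it is judged then, once.
The state is a dict: "clock": time; "joints": joint angles; "qvel": joint speeds; "tau": joint torques, N m; "tcp_pos": TCP position; "orientation": TCP orientation; "contact_force": force on the tool from outside, world axes, zero at the start; "moment": the same for the moment, N m; "grip_width": finger opening in m; "gripper_force": force on a finger pad.
Only numpy, scipy, OpenCV 4.12 (cv2) and the standard library are available. Lean on these libraries where they do the work, as an engineer would, in place of code of your own. Each camera call takes 0.05 s, during which the arm holds its last target. There are 200 camera calls.

## Working session

There is one attempt and no reset: what is moved stays moved. The work goes in short steps, Python scripts to look and compute and a tool call to move; the robot and the scene stay as the last step left them, time stands still between calls to the robot, and variables do not carry over. Pictures are saved under pics/ and viewed, at most 10 in all, crops included, and the job is handed in when it is done.

Besides the shell and the picture viewer there is one more tool, called after "Call:" by a JSON object that holds its "op" and its "data", one argument or row to a line. arm_command: Moves the arm, as the interface text tells. Its arguments: {"type":"object","properties":{"rows":{"type":"array"},"grip_force":{"type":"number"}},"required":["rows"]}

```bash
mkdir -p pics
python3 - <<'E'
from bench import r
import cv2,numpy as np
o=r.get_obs();print({k:np.round(v,3) for k,v in o.items()})
for n in("top","scene"):
    f=r.grab_frame(n);cv2.imwrite(f"pics/{n}0.png",f["frame"][:,:,::-1]);np.savez(f"pics/{n}0.npz",**f)
    print(n,f["K"],f["world_from_camera"].round(3))
E
```

```text
{'clock': np.float64(0.0), 'joints': array([-1.306,  0.478,  0.022,  1.556, -0.011,  1.109, -0.083]), 'qvel': array([ 0.   , -0.   ,  0.002, -0.003,  0.   ,  0.001,  0.001]), 'tau': array([ 0.0000e+00, -5.9645e+01,  1.6080e+00, -2.8119e+01,  1.2000e-02,
        9.0000e-03,  0.0000e+00]), 'tcp_pos': array([0.246, 0.628, 0.249]), 'orientation': array([-5.820e-01, -3.087e+00,  3.000e-03]), 'contact_force': array([-0.558, -0.025,  0.382]), 'moment': array([-0.014,  0.032,  0.026]), 'gripper_force': np.float64(0.0), 'grip_width': np.float64(0.085)}
top [[438.69234063   0.         315.92628337]
 [  0.         438.69234063 250.70080248]
 [  0.           0.           1.        ]] [[-0.021 -0.983  0.181  0.332]
 [-0.999  0.025  0.024 -0.038]
 [-0.028 -0.18  -0.983  1.211]
 [ 0.     0.     0.     1.   ]]
scene [[437.02823572   0.         313.24900298]
 [  0.         437.02823572 245.61342478]
 [  0.           0.           1.        ]] [[ 0.638 -0.458  0.619 -0.034]
 [-0.77  -0.365  0.524 -0.511]
 [-0.014 -0.811 -0.585  0.683]
 [ 0.     0.     0.     1.   ]]
```

View pics/top0.png

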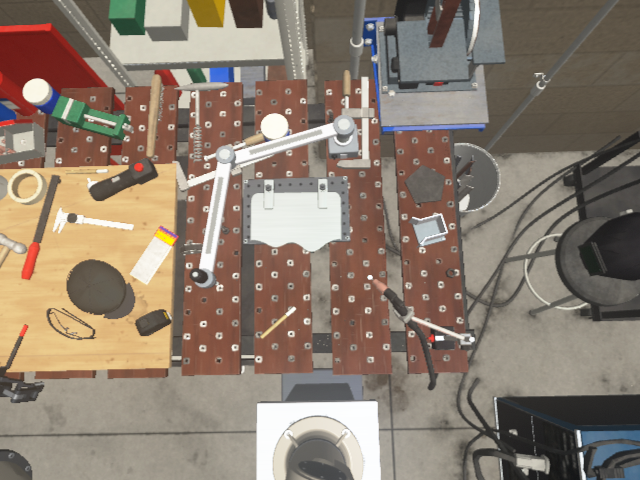

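View pics/scene0.png

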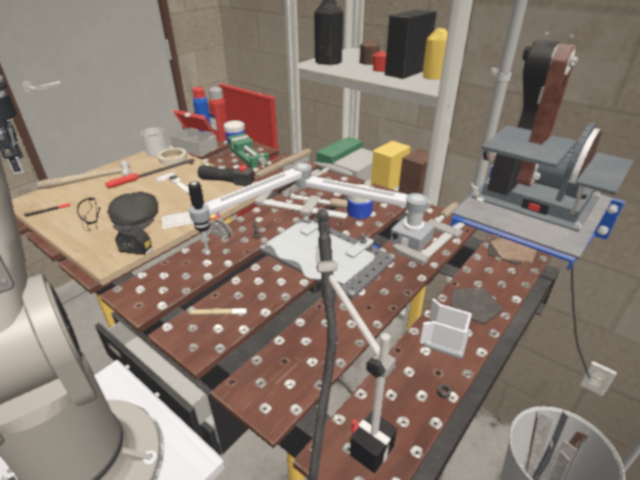

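The top view shows the knob at about (199,275), the sub-plate at about (243-350,178-255), the guard at about (430,229) and the nut at about (452,272). The scene view agrees, with the knob at (196,195) and the guard at (447,328). I'll enlarge the parts I need.

```bash
cat > h.py <<'E'
import numpy as np,cv2
def ray(f,uv,z):
    uv=np.atleast_2d(np.asarray(uv,float));K=f["K"];T=f["world_from_camera"]
    d=np.c_[(uv-K[[0,1],[2,2]])/K[[0,1],[0,1]],np.ones(len(uv))]@T[:3,:3].T
    return (T[:3,3]+d*((z-T[2,3])/d[:,2])[:,None])[:,:2]
E
python3 - <<'E'
import numpy as np,cv2
from h import *
f=np.load("pics/top0.npz");im=f["frame"][:,:,::-1]
a=cv2.resize(im[170:270,238:358],None,fx=5,fy=5,interpolation=2)   # 600x500
b=cv2.resize(im[200:290,400:465],None,fx=3,fy=3,interpolation=2) #195x270
c=cv2.resize(im[225:302,170:235],None,fx=3,fy=3,interpolation=2) #195x231
out=np.zeros((501,795,3),np.uint8);out[:500,:600]=a;out[:270,600:]=b;out[270:,600:]=c
cv2.imwrite("pics/crop.png",out)
print("knob",ray(f,[199,272],.223),"guard",ray(f,[430,229],.06),"nut",ray(f,[452,272],.013))
for n,u in dict(knob=(199,272),torch=(370,278),t2=(400,305),t3=(467,340)).items():
    print(n,f["depth"][u[1],u[0]], ray(f,u,0))
E
```

```text
knob [[0.47097975 0.25499626]] guard [[ 0.59467762 -0.31563341]] nut [[ 0.48358315 -0.37849675]]
knob 1.0040754 [[0.50232656 0.32107618]]
torch 0.9016496 [[ 0.47399641 -0.15606781]]
t2 0.84883904 [[ 0.39799375 -0.23454451]]
t3 0.92727566 [[ 0.30084201 -0.40811328]]
```

View pics/crop.png

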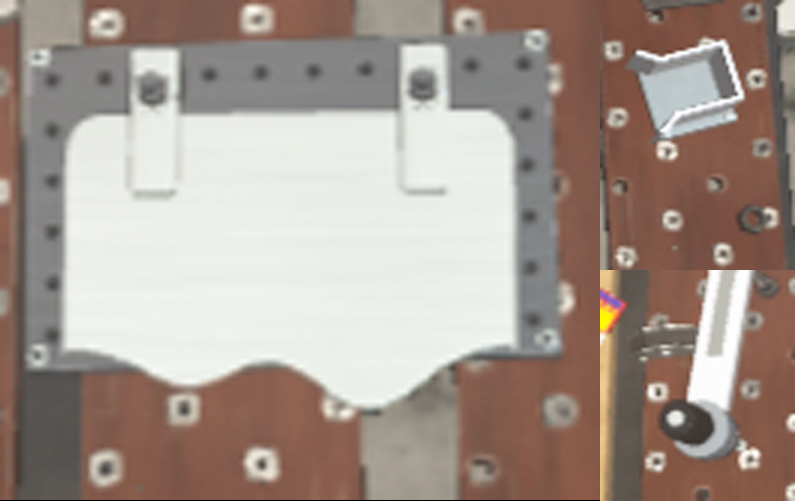

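The crop shows the sub-plate corners clearly at (28,47), (547,33), (562,353) and (22,368), the knob cap at (676,418), and the guard with its mouth facing left. A torch on a stand overhangs the space in front of the work on the right. I'll measure these now.

Run:
```python
from h import *
f=np.load("pics/top0.npz");g=f["frame"].astype(int)
px=np.array([[28,47],[547,33],[562,353],[22,368]])/5+[238,170]-.4
W=ray(f,px,.012);L=np.array([[130,150],[130,-150],[-60,-150],[-60,150]])/1e3
a=L-L.mean(0);b=W-W.mean(0)
th=np.arctan2((a[:,0]*b[:,1]-a[:,1]*b[:,0]).sum(),(a*b).sum())
R=np.array([[np.cos(th),-np.sin(th)],[np.sin(th),np.cos(th)]]);t=W.mean(0)-R@L.mean(0)
print("fix",t,th,"res",(W-(L@R.T+t)).round(4).tolist())
gray=g.sum(2)/3;sat=g.max(2)-g.min(2)
m=((gray>185)&(sat<30)).astype(np.uint8);m[:170]=0;m[275:]=0;m[:,:240]=0;m[:,352:]=0
n,lab,st,c=cv2.connectedComponentsWithStats(m);k=1+st[1:,4].argmax();m=lab==k
E=[]
for u in range(st[k,0],st[k,0]+st[k,2]):
    v=np.where(m[:,u])[0].max()
    if v<235: continue
    s=gray[v-2:v+4,u]; hi=gray[v-3,u]; lo=gray[v+4,u]; th2=(hi+lo)/2
    q=gray[v-3:v+5,u]; i=np.where(q<th2)[0][0]; E.append((u,v-3+i-1+(q[i-1]-th2)/(q[i-1]-q[i])+0))
E=np.array(E);Wd=ray(f,E,.034);Lf=(Wd-t)@R
D=np.array([[120,-60.6],[105,-62.5],[90,-67.6],[75,-75.5],[60,-81.6],[45,-80.4],[30,-73.8],[15,-69.1],[0,-71.5],[-15,-80.6],[-30,-91.2],[-45,-96],[-60,-91.2],[-75,-80.3],[-90,-69.9],[-105,-63.6],[-120,-61]])
for w,l in list(zip(Wd,Lf*1e3))[::3]: print(w.round(4),l.round(1),np.interp(l[1],D[::-1,0],D[::-1,1]).round(1))
np.savez("edge.npz",R=R,t=t,Wd=Wd,Lf=Lf)
print("knob",ray(f,[195.5,274.2],.223),"bolt",ray(f,[225,230],.048),"sq",ray(f,[192,248],.04))
gp=np.array([[637,57],[722,43],[740,98],[660,137],[728,120]]);gp=(gp-[600,0])/3+[400,200]
print("guard pts TLlip,TR,BRtop,BLlip",ray(f,gp,.064).round(4).tolist())
# tall things from depth
d=f["depth"];v,u=np.mgrid[:480,:640];K=f["K"]
P=np.stack([(u-K[0,2])/K[0,0]*d,(v-K[1,2])/K[1,1]*d,d],-1)@f["world_from_camera"][:3,:3].T+f["world_from_camera"][:3,3]
q=P[(d>0)&(P[...,2]>.1)&(P[...,0]>.22)&(P[...,0]<.7)&(P[...,1]<.1)&(P[...,1]>-.6)]
for yb in np.arange(-.55,.1,.03):
    s=q[abs(q[:,1]-yb)<.015]
    if len(s): print(round(yb,2),len(s),"x",s[:,0].min().round(3),s[:,0].max().round(3),"z",s[:,2].min().round(3),s[:,2].max().round(3))
```

```text
fix [0.63831907 0.04736156] 0.00021898876964035515 res [[-0.0007, -0.0006], [-0.0015, 0.0008], [0.0013, -0.0012], [0.0008, 0.001]]
[0.584  0.1692] [-54.3 121.9] -60.6
[0.584  0.1609] [-54.3 113.6] -61.4
[0.5814 0.1526] [-56.9 105.3] -62.5
[0.5794 0.1444] [-58.9  97. ] -65.2
[0.5761 0.1361] [-62.2  88.7] -68.3
[0.5723 0.1278] [-66.   80.4] -72.6
[0.5673 0.1195] [-71.   72.2] -76.6
[0.5658 0.1113] [-72.5  63.9] -80.0
[0.5628 0.103 ] [-75.5  55.7] -81.3
[0.5631 0.0948] [-75.2  47.5] -80.6
[0.5655 0.0865] [-72.8  39.2] -77.8
[0.5692 0.0783] [-69.1  30.9] -74.2
[0.5729 0.07  ] [-65.4  22.7] -71.5
[0.5739 0.0617] [-64.4  14.4] -69.2
[0.5738 0.0535] [-64.6   6.2] -70.5
[0.571  0.0453] [-67.4  -2.1] -72.7
[0.5662 0.0371] [-72.1 -10.2] -77.7
[0.5613 0.029 ] [-77.  -18.4] -83.0
[0.5545 0.0209] [-83.8 -26.5] -88.7
[0.544  0.0128] [-94.4 -34.5] -92.6
[0.5479 0.0046] [-90.4 -42.8] -95.3
[ 0.5484 -0.0036] [-90. -51.] -94.1
[ 0.5519 -0.0119] [-86.4 -59.2] -91.4
[ 0.5574 -0.0202] [-80.9 -67.6] -85.7
[ 0.5627 -0.0285] [-75.7 -75.9] -79.7
[ 0.5696 -0.0369] [-68.8 -84.3] -73.9
[ 0.5729 -0.0452] [-65.5 -92.5] -68.8
[ 0.5768 -0.0535] [ -61.5 -100.9] -65.3
[ 0.5783 -0.0618] [ -60.  -109.1] -62.9
[ 0.5797 -0.07  ] [ -58.7 -117.4] -61.5
knob [[0.466103   0.26291854]] bolt [[0.60974548 0.23838574]] sq [[0.56350323 0.33039787]]
guard pts TLlip,TR,BRtop,BLlip [[0.6225, -0.2696], [0.6332, -0.3457], [0.5826, -0.3579], [0.5493, -0.2854], [0.563, -0.346]]
-0.34 212 x 0.286 0.322 z 0.104 0.271
-0.31 108 x 0.288 0.329 z 0.208 0.247
-0.28 162 x 0.236 0.34 z 0.102 0.257
-0.25 224 x 0.262 0.351 z 0.134 0.266
-0.22 190 x 0.319 0.376 z 0.212 0.294
-0.19 226 x 0.343 0.39 z 0.26 0.358
-0.16 232 x 0.368 0.427 z 0.297 0.357
-0.13 103 x 0.405 0.444 z 0.307 0.336
```

The sub-plate frame is at (0.638, 0.047) with no yaw, and the edge lies about 5 mm deeper than drawn. The park spot is about (0.599, -0.322), and the torch tip is near (0.44, -0.13, 0.31). I'll square the tool to the world axes (tool x = -X, tool y = +Y) and go above the knob.

Call:
{"op": "arm_command", "data": {
  "rows": [
    {"fingers": 1, "az": -7.13},
    {"az": -7.13},
    {"az": -7.13},
    {"x": -0.018, "y": -0.03},
    {"x": -0.018, "y": -0.03},
    {"x": -0.018, "y": -0.03},
    {"x": -0.018, "y": -0.03},
    {"x": -0.018, "y": -0.03},
    {"x": -0.018, "y": -0.03},
    {"x": -0.018, "y": -0.03}
  ]
}}

```text
validation failed for argument at $.ro...
```

Call:
{"op": "arm_command", "data": {
  "rows": [
    {"x": -0.018, "y": -0.03, "z": -0.002},
    {"x": -0.018, "y": -0.03, "z": -0.002},
    {"x": -0.018, "y": -0.03, "z": -0.002},
    {"x": -0.015, "y": -0.025, "z": -0.002},
    {"x": -0.015, "y": -0.025, "z": -0.002},
    {"x": -0.01, "y": -0.016},
    {},
    {}
  ]
}}

```text
validation failed for argument at $.ro...
```

Run:
```python
from bench import r
import cv2,numpy as np
o=r.get_obs();print(o["tcp_pos"],o["orientation"],o["joints"].round(2),o["contact_force"])
fs=[]
for n in("wrist","top"):
    f=r.grab_frame(n);np.savez(f"pics/{n}1.npz",**f);fs.append(f["frame"][:,:,::-1])
print(f["world_from_camera"][:3,3])
a=cv2.resize(fs[0],(480,360));b=cv2.resize(fs[1][200:320,140:250],(330,360))
cv2.imwrite("pics/w1.png",np.hstack([a,b])[:,:800])
```

```text
[0.24565843 0.62815939 0.24940526] [-5.82076006e-01 -3.08698054e+00  2.64546070e-03] [-1.31  0.48  0.02  1.56 -0.01  1.11 -0.08] [-0.02547235 -1.04414993 -0.01353831]
[ 0.33210241 -0.03776104  1.21096834]
```

View pics/w1.png

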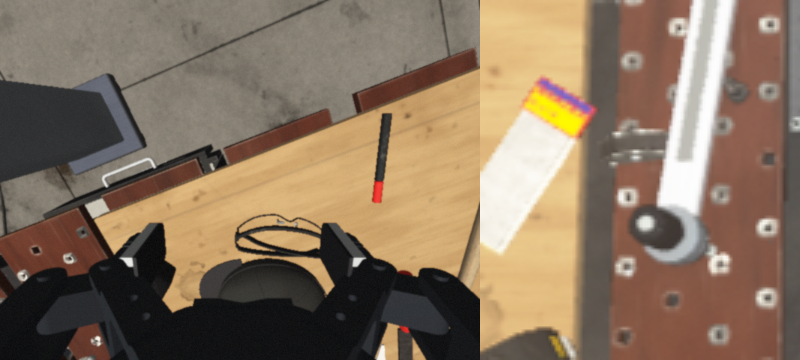

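The arm did not move, since rows apparently need every key. The wrist view shows the two fingers at the bottom over the wooden board, and the top crop puts the knob cap at full-frame pixel (195,274). I'll resend with complete rows.

Call:
{"op": "arm_command", "data": {
  "rows": [
    {"fingers": 1, "x": 0, "y": 0, "z": 0, "ax": 0, "ay": 0, "az": -7.13},
    {"fingers": 1, "x": 0, "y": 0, "z": 0, "ax": 0, "ay": 0, "az": -7.13},
    {"fingers": 1, "x": 0, "y": 0, "z": 0, "ax": 0, "ay": 0, "az": -7.13},
    {"fingers": 1, "x": -0.018, "y": -0.03, "z": 0, "ax": 0, "ay": 0, "az": 0},
    {"fingers": 1, "x": -0.018, "y": -0.03, "z": 0, "ax": 0, "ay": 0, "az": 0},
    {"fingers": 1, "x": -0.018, "y": -0.03, "z": 0, "ax": 0, "ay": 0, "az": 0},
    {"fingers": 1, "x": -0.018, "y": -0.03, "z": 0, "ax": 0, "ay": 0, "az": 0},
    {"fingers": 1, "x": -0.018, "y": -0.03, "z": 0, "ax": 0, "ay": 0, "az": 0},
    {"fingers": 1, "x": -0.018, "y": -0.03, "z": 0, "ax": 0, "ay": 0, "az": 0},
    {"fingers": 1, "x": -0.018, "y": -0.03, "z": 0, "ax": 0, "ay": 0, "az": 0}
  ]
}}

```text
clock: 1.03
tcp_pos: [0.3725, 0.417, 0.2503]
orientation: [0.001, -3.142, 0.0]
contact_force: [0.8, -0.2, 0.3]
grip_width: 0.0849
gripper_force: 0.0
```

Call:
{"op": "arm_command", "data": {
  "rows": [
    {"fingers": 1, "x": -0.018, "y": -0.03, "z": -0.002, "ax": 0, "ay": 0, "az": 0},
    {"fingers": 1, "x": -0.018, "y": -0.03, "z": -0.002, "ax": 0, "ay": 0, "az": 0},
    {"fingers": 1, "x": -0.018, "y": -0.03, "z": -0.002, "ax": 0, "ay": 0, "az": 0},
    {"fingers": 1, "x": -0.015, "y": -0.025, "z": -0.002, "ax": 0, "ay": 0, "az": 0},
    {"fingers": 1, "x": -0.015, "y": -0.025, "z": -0.002, "ax": 0, "ay": 0, "az": 0},
    {"fingers": 1, "x": -0.01, "y": -0.013, "z": 0, "ax": 0, "ay": 0, "az": 0},
    {"fingers": 1, "x": 0, "y": 0, "z": 0, "ax": 0, "ay": 0, "az": 0},
    {"fingers": 1, "x": 0, "y": 0, "z": 0, "ax": 0, "ay": 0, "az": 0}
  ]
}}

```text
clock: 1.7
tcp_pos: [0.4664, 0.265, 0.2603]
orientation: [-0.003, -3.142, -0.0]
contact_force: [0.1, -0.3, 0.1]
grip_width: 0.0858
gripper_force: 0.0
```

Run:
```python
from bench import r
import cv2,numpy as np
from h import *
o=r.get_obs();print(o["tcp_pos"],o["orientation"],o["joints"].round(2),o["contact_force"])
f=r.grab_frame("wrist");np.savez("pics/wrist2.npz",**f)
print(f["world_from_camera"].round(3),f["K"][0])
# where knob estimate projects
T=np.linalg.inv(f["world_from_camera"])
for z in(.223,.16):
    p=T@np.array([.466,.263,z,1]);print(f["K"]@p[:3]/p[2])
cv2.imwrite("pics/w2.png",f["frame"][:,:,::-1])
```

```text
[0.46639091 0.26498998 0.2602792 ] [-2.84165347e-03 -3.14150462e+00 -6.64638459e-05] [-0.71  0.24  0.09  1.88 -0.03  1.02  0.96] [ 0.07613159 -0.2798769   0.14572445]
[[ 0.003  0.964  0.266  0.399]
 [ 1.    -0.003 -0.001  0.266]
 [ 0.     0.266 -0.964  0.384]
 [ 0.     0.     0.     1.   ]] [345.84464031   0.         323.3361593 ]
[318.54860797 287.62524848   1.        ]
[319.78932463 251.31805293   1.        ]
```

View pics/w2.png

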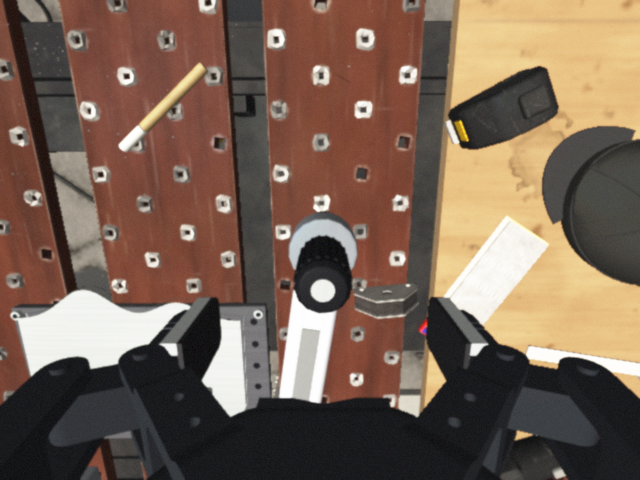

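The wrist view shows the knob cap centred at (323,290), straight under the tool. The magnet square is clear to its right at (388,300). Now I'll go down and grip.

Call:
{"op": "arm_command", "data": {
  "rows": [
    {"fingers": 1, "x": 0, "y": 0, "z": 0.022, "ax": 0, "ay": 0, "az": 0},
    {"fingers": 1, "x": 0, "y": 0, "z": 0.022, "ax": 0, "ay": 0, "az": 0},
    {"fingers": 1, "x": 0, "y": 0, "z": 0.021, "ax": 0, "ay": 0, "az": 0},
    {"fingers": 0.2, "x": 0, "y": 0, "z": 0, "ax": 0, "ay": 0, "az": 0},
    {"fingers": -0.1, "x": 0, "y": 0, "z": 0, "ax": 0, "ay": 0, "az": 0},
    {"fingers": -1, "x": 0, "y": 0, "z": 0, "ax": 0, "ay": 0, "az": 0},
    {"fingers": -1, "x": 0, "y": 0, "z": 0, "ax": 0, "ay": 0, "az": 0},
    {"fingers": -1, "x": 0, "y": 0, "z": 0, "ax": 0, "ay": 0, "az": 0},
    {"fingers": -1, "x": 0, "y": 0, "z": 0, "ax": 0, "ay": 0, "az": 0},
    {"fingers": -1, "x": 0, "y": 0, "z": 0, "ax": 0, "ay": 0, "az": 0}
  ],
  "grip_force": 80
}}

```text
clock: 2.58
tcp_pos: [0.4669, 0.2666, 0.1969]
orientation: [-0.001, 3.139, 0.003]
contact_force: [-0.5, 0.5, 6.5]
grip_width: 0.0285
gripper_force: 78.5
```

Run:
```python
from bench import r
import numpy as np
from h import *
o=r.get_obs();print({k:np.round(o[k],3) for k in("tcp_pos","contact_force","grip_width","gripper_force","moment")})
# second edge measure from wrist2
f=np.load("pics/wrist2.npz");g=f["frame"].astype(float).mean(2)
e=np.load("edge.npz")
for u in range(22,190,12):
    c=g[270:345,u];d=c[4:]-c[:-4];v=270+d.argmax()+2
    w=ray(f,[u,v],.034)[0];i=abs(e["Wd"][:,1]-w[1]).argmin();print(u,v,w.round(4),e["Wd"][i].round(4))
```

```text
{'tcp_pos': array([0.467, 0.267, 0.197]), 'contact_force': array([-0.497,  0.453,  6.531]), 'grip_width': np.float64(0.029), 'gripper_force': np.float64(78.498), 'moment': array([-0.115,  0.106,  0.031])}
22 317 [ 0.5794 -0.0709] [ 0.5797 -0.07  ]
34 315 [ 0.577  -0.0569] [ 0.5782 -0.0563]
46 310 [ 0.5709 -0.0423] [ 0.5723 -0.0424]
58 303 [ 0.5625 -0.0272] [ 0.5627 -0.0285]
70 293 [ 0.5507 -0.0116] [ 0.5519 -0.0119]
82 289 [0.546  0.0023] [0.5482 0.0018]
94 292 [0.5496 0.0148] [0.5421 0.0156]
106 299 [0.5579 0.0265] [0.5414 0.0265]
118 306 [0.5663 0.0383] [0.5662 0.0371]
130 311 [0.5724 0.0506] [0.573  0.0508]
142 312 [0.5737 0.0638] [0.5736 0.0645]
154 308 [0.5689 0.0777] [0.5692 0.0783]
166 304 [0.5641 0.0916] [0.5637 0.092 ]
178 302 [0.5617 0.1051] [0.563  0.1058]
```

Knob gripped at (0.467, 0.267). The top and wrist views agree on the edge to about 1 mm. Next I'll work out the path of the rest point: 6 mm ball radius minus 2.3 mm press, which is about 5.8 N.

```bash
cat > path.py <<'E'
from h import *
from scipy.interpolate import UnivariateSpline
e=np.load("edge.npz")["Wd"];e=e[~((e[:,1]>.0115)&(e[:,1]<.031))]
f=np.load("pics/wrist2.npz");g=f["frame"].astype(float).mean(2);w=[]
for u in range(18,194,3):
    c=g[270:345,u];d=c[4:]-c[:-4];w.append((u,270+d.argmax()+1.5))
w=ray(f,w,.034);p=np.r_[e+[-.0005,0],w+[.0005,0]];p=p[p[:,1].argsort()]
p[:,1]+=1e-7*np.arange(len(p));s=UnivariateSpline(p[:,1],p[:,0],k=4,s=len(p)*.0007**2)
y=np.linspace(.154,-.060,2000);x=s(y);m=s.derivative()(y)
n=np.c_[-np.ones_like(m),m]/np.hypot(1,m)[:,None]   # outward normal (x,y)
def rest(off): return np.c_[x,y]+off*n
E
python3 - <<'E'
from path import *
print("rms",np.std(p[:,0]-s(p[:,1])))
q=rest(.0037);L=np.r_[0,np.cumsum(np.hypot(*np.diff(q,axis=0).T))];print(L[-1])
N=13;t=np.linspace(0,L[-1],N*5+1)
Q=np.c_[np.interp(t,L,q[:,0]),np.interp(t,L,q[:,1])]*1e3
for i,a in enumerate(Q): print(i,a.round(1),np.interp(t[i],L,m).round(2), end="\n" if i%2 else "   ")
E
```

```text
rms 0.0007001654991077845
2.321593703683495
0 [578.2 155.6] 0.49   1 [567.6 136.7] 0.84
2 [580.  134.6] 15.63   3 [544.3 133.1] 19.68
4 [559.8 124.3] -48.39   5 [595.5 123.7] -70.19
6 [631.2 123.2] -67.36   7 [661.5 126.3] 5.83
8 [630.3 129.2] 102.25   9 [594.6 128.9] 144.47
10 [558.9 128.7] 171.27   11 [523.2 128.5] 187.76
12 [487.5 128.3] 195.78   13 [451.7 128.1] 195.49
14 [416.  127.9] 185.48   15 [380.3 127.7] 160.61
16 [344.6 127.5] 103.66   17 [338.1 119.5] -92.79
18 [373.8 119.3] -191.89   19 [409.6 119.1] -247.14
20 [445.3 119. ] -285.45   21 [481.  118.9] -311.65
22 [516.7 118.7] -327.58   23 [552.4 118.6] -333.83
24 [588.1 118.5] -330.35   25 [623.9 118.4] -317.45
26 [659.6 118.3] -294.98   27 [695.3 118.2] -260.73
28 [731. 118.] -210.84   29 [766.7 117.8] -132.96
30 [782.6 124.7] 65.34   31 [746.9 124.3] 142.36
32 [711.2 124.1] 169.13   33 [675.5 123.9] 177.84
34 [639.8 123.7] 174.48   35 [604.1 123.5] 160.46
36 [568.3 123.3] 134.61   37 [532.6 122.9] 90.39
38 [506.  114.8] -12.47   39 [541.7 114. ] -46.33
40 [563.7 116.5] 0.31   41 [559.9 106.7] -1.37
42 [562.7  96.6] -4.96   43 [553.2 100.4] 5.61
44 [560.5  89.8] -0.42   45 [564.4  81.1] -0.5
46 [570.9  69.1] -1.21   47 [571.4  59.1] 1.29
48 [568.5  47.3] -0.91   49 [577.3  42.3] -6.38
50 [549.6  48.4] 31.47   51 [562.5  40. ] -38.15
52 [559.3  45.7] 15.35   53 [567.  42.] 1.24
54 [559.5  32.2] -0.11   55 [546.8  16.5] 1.51
56 [542.8   9.9] 7.62   57 [553.9   4.7] 0.54
58 [543.6  -3.5] -0.31   59 [542.3 -10.7] -1.14
60 [550.  -16.9] -1.83   61 [555.6 -25.4] -2.45
62 [564.3 -36.4] -1.28   63 [568.3 -43.1] -6.8
64 [570.5 -46.5] 0.8   65 [575.7 -62. ] -0.65
```

The smoothing spline overfits, so I'll use fixed knots every 15 mm.

```bash
sed -i 's/import UnivariateSpline/import LSQUnivariateSpline/; s/s=UnivariateSpline(.*/s=LSQUnivariateSpline(p[:,1],p[:,0],np.arange(-.055,.152,.015),k=3)/' path.py
python3 - <<'E'
from path import *
print("rms",np.std(p[:,0]-s(p[:,1])),abs(p[:,0]-s(p[:,1])).max())
q=rest(.0037);L=np.r_[0,np.cumsum(np.hypot(*np.diff(q,axis=0).T))];print(L[-1])
t=np.arange(0,L[-1]+.004,.004)
Q=np.c_[np.interp(t,L,q[:,0]),np.interp(t,L,q[:,1])]*1e3
for i,a in enumerate(Q): print(i,a.round(1),np.interp(t[i],L,m).round(2), end="\n" if i%3==2 else "   ")
E
```

```text
rms 0.002828775454346566 0.023760021193418357
0.2374302247970846
0 [578.1 154.4] 0.11   1 [577.5 150.4] 0.18   2 [576.6 146.6] 0.33
3 [575.  142.9] 0.54   4 [572.8 139.5] 0.74   5 [570.3 136.4] 0.82
6 [567.8 133.3] 0.81   7 [565.3 130.1] 0.72   8 [563.2 126.8] 0.55
9 [561.6 123.1] 0.35   10 [560.5 119.3] 0.2   11 [559.9 115.3] 0.1
12 [559.6 111.3] 0.07   13 [559.3 107.3] 0.08   14 [559.  103.3] 0.05
15 [558.9  99.3] -0.0   16 [559.1  95.3] -0.09   17 [559.7  91.4] -0.2
18 [560.6  87.5] -0.29   19 [561.9  83.7] -0.38   20 [563.5  80. ] -0.47
21 [565.3  76.5] -0.53   22 [567.2  72.9] -0.53   23 [568.9  69.3] -0.43
24 [570.1  65.5] -0.18   25 [570.1  61.6] 0.17   26 [569.1  57.7] 0.36
27 [567.6  54. ] 0.43   28 [566.   50.3] 0.42   29 [564.5  46.6] 0.42
30 [562.9  43. ] 0.45   31 [561.2  39.3] 0.52   32 [559.2  35.9] 0.62
33 [557.   32.5] 0.69   34 [554.7  29.3] 0.71   35 [552.4  26. ] 0.7
36 [550.1  22.7] 0.65   37 [548.   19.3] 0.57   38 [546.2  15.7] 0.47
39 [544.6  12.1] 0.36   40 [543.5   8.2] 0.22   41 [543.    4.3] 0.06
42 [5.431e+02 3.000e-01] -0.1   43 [543.7  -3.7] -0.24   44 [544.9  -7.5] -0.37
45 [546.5 -11.2] -0.48   46 [548.3 -14.7] -0.58   47 [550.4 -18.1] -0.65
48 [552.7 -21.4] -0.7   49 [555.  -24.7] -0.73   50 [557.4 -27.9] -0.74
51 [559.8 -31.1] -0.74   52 [562.1 -34.3] -0.71   53 [564.4 -37.6] -0.66
54 [566.5 -41. ] -0.59   55 [568.5 -44.5] -0.51   56 [570.2 -48.1] -0.43
57 [571.7 -51.8] -0.37   58 [573.  -55.6] -0.33   59 [574.1 -59.5] -0.27
60 [574.5 -60.8] -0.23
```

```bash
cat > fix.py <<'E'
from path import *
import path as P
for k in range(6):
    s=LSQUnivariateSpline(p[:,1],p[:,0],np.arange(-.055,.152,.015),k=3)
    r_=abs(p[:,0]-s(p[:,1]));p=p[r_<max(.0018,2.5*np.median(r_))]
m=s.derivative()(y);x=s(y);n=np.c_[-np.ones_like(m),m]/np.hypot(1,m)[:,None]
def rest(off): return np.c_[x,y]+off*n
E
python3 - <<'E'
from fix import *
print(len(p),"rms",np.std(p[:,0]-s(p[:,1])),abs(p[:,0]-s(p[:,1])).max())
q=rest(.0037);L=np.r_[0,np.cumsum(np.hypot(*np.diff(q,axis=0).T))];print(L[-1])
t=np.arange(0,L[-1]+.004,.004)
Q=np.c_[np.interp(t,L,q[:,0]),np.interp(t,L,q[:,1])]*1e3
for i,a in enumerate(Q): print(i,"%.1f %.1f"%tuple(a),np.interp(t[i],L,m).round(2), end="\n" if i%3==2 else "   ")
E
```

```text
126 rms 0.0004942010924421877 0.001420579259505006
0.23721483424995643
0 578.2 155.0 0.27   1 577.0 151.1 0.32   2 575.8 147.3 0.36
3 574.3 143.6 0.39   4 572.9 139.9 0.41   5 571.3 136.2 0.43
6 569.7 132.5 0.46   7 568.0 128.9 0.49   8 566.2 125.4 0.53
9 564.3 121.8 0.53   10 562.5 118.3 0.49   11 560.8 114.6 0.4
12 559.5 110.8 0.27   13 558.7 106.9 0.14   14 558.4 102.9 0.01
15 558.6 98.9 -0.09   16 559.1 95.0 -0.18   17 560.0 91.1 -0.25
18 561.1 87.2 -0.31   19 562.3 83.4 -0.37   20 563.8 79.7 -0.43
21 565.5 76.1 -0.46   22 567.1 72.4 -0.45   23 568.7 68.7 -0.36
24 569.7 64.9 -0.18   25 570.0 60.9 0.04   26 569.5 56.9 0.2
27 568.5 53.1 0.3   28 567.2 49.3 0.36   29 565.8 45.6 0.44
30 564.0 41.9 0.53   31 562.0 38.5 0.65   32 559.7 35.3 0.77
33 557.1 32.1 0.83   34 554.6 29.1 0.83   35 552.1 26.0 0.79
36 549.7 22.7 0.69   37 547.6 19.4 0.56   38 545.8 15.8 0.43
39 544.4 12.0 0.3   40 543.5 8.1 0.17   41 543.1 4.1 0.04
42 543.2 0.1 -0.09   43 543.8 -3.8 -0.22   44 544.9 -7.7 -0.35
45 546.5 -11.3 -0.47   46 548.3 -14.9 -0.59   47 550.5 -18.3 -0.67
48 552.8 -21.5 -0.72   49 555.1 -24.8 -0.75   50 557.5 -28.0 -0.75
51 559.9 -31.2 -0.73   52 562.2 -34.4 -0.7   53 564.5 -37.7 -0.65
54 566.6 -41.1 -0.59   55 568.5 -44.7 -0.51   56 570.2 -48.3 -0.44
57 571.7 -52.0 -0.37   58 573.0 -55.7 -0.31   59 574.1 -59.6 -0.24
60 574.4 -60.8 -0.22
```

Call:
{"op": "arm_command", "data": {
  "rows": [
    {"fingers": -1, "x": -0.006, "y": -0.008, "z": 0, "ax": 0, "ay": 0, "az": 0},
    {"fingers": -1, "x": -0.008, "y": -0.01, "z": 0, "ax": 0, "ay": 0, "az": 0},
    {"fingers": -1, "x": -0.01, "y": -0.014, "z": 0, "ax": 0, "ay": 0, "az": 0},
    {"fingers": -1, "x": -0.01, "y": -0.014, "z": 0, "ax": 0, "ay": 0, "az": 0},
    {"fingers": -1, "x": -0.01, "y": -0.014, "z": 0, "ax": 0, "ay": 0, "az": 0},
    {"fingers": -1, "x": -0.01, "y": -0.014, "z": 0, "ax": 0, "ay": 0, "az": 0},
    {"fingers": -1, "x": -0.01, "y": -0.014, "z": 0, "ax": 0, "ay": 0, "az": 0},
    {"fingers": -1, "x": -0.01, "y": -0.014, "z": 0, "ax": 0, "ay": 0, "az": 0},
    {"fingers": -1, "x": -0.008, "y": -0.01, "z": 0, "ax": 0, "ay": 0, "az": 0},
    {"fingers": -1, "x": 0, "y": 0, "z": 0, "ax": 0, "ay": 0, "az": 0}
  ]
}}

```text
clock: 3.42
tcp_pos: [0.5509, 0.1509, 0.1969]
orientation: [0.006, 3.137, -0.0]
contact_force: [0.9, -0.8, 6.8]
grip_width: 0.0281
gripper_force: 79.2
```

Call:
{"op": "arm_command", "data": {
  "rows": [
    {"fingers": -1, "x": -0.005, "y": 0, "z": 0, "ax": 0, "ay": 0, "az": 0},
    {"fingers": -1, "x": -0.005, "y": 0, "z": 0, "ax": 0, "ay": 0, "az": 0},
    {"fingers": -1, "x": -0.005, "y": 0, "z": 0, "ax": 0, "ay": 0, "az": 0},
    {"fingers": -1, "x": -0.004, "y": 0, "z": 0, "ax": 0, "ay": 0, "az": 0},
    {"fingers": -1, "x": -0.002, "y": 0, "z": 0, "ax": 0, "ay": 0, "az": 0},
    {"fingers": -1, "x": 0, "y": 0, "z": 0, "ax": 0, "ay": 0, "az": 0},
    {"fingers": -1, "x": 0, "y": 0, "z": 0, "ax": 0, "ay": 0, "az": 0}
  ]
}}

```text
clock: 4.0
tcp_pos: [0.5702, 0.1547, 0.197]
orientation: [-0.001, 3.138, 0.002]
contact_force: [1.2, 0.3, 6.9]
grip_width: 0.0279
gripper_force: 79.2
```

Call:
{"op": "arm_command", "data": {
  "rows": [
    {"fingers": -1, "x": -0.001, "y": 0, "z": 0, "ax": 0, "ay": 0, "az": 0},
    {"fingers": -1, "x": -0.001, "y": 0, "z": 0, "ax": 0, "ay": 0, "az": 0},
    {"fingers": -1, "x": -0.001, "y": 0, "z": 0, "ax": 0, "ay": 0, "az": 0},
    {"fingers": -1, "x": -0.001, "y": 0, "z": 0, "ax": 0, "ay": 0, "az": 0},
    {"fingers": -1, "x": -0.001, "y": 0, "z": 0, "ax": 0, "ay": 0, "az": 0},
    {"fingers": -1, "x": 0, "y": 0, "z": 0, "ax": 0, "ay": 0, "az": 0},
    {"fingers": -1, "x": 0, "y": 0, "z": 0, "ax": 0, "ay": 0, "az": 0}
  ]
}}

```text
clock: 4.58
tcp_pos: [0.575, 0.1548, 0.197]
orientation: [-0.002, 3.139, 0.002]
contact_force: [-1.0, 0.7, 7.2]
grip_width: 0.0284
gripper_force: 79.2
```

Call:
{"op": "arm_command", "data": {
  "rows": [
    {"fingers": -1, "x": -0.001, "y": 0, "z": 0, "ax": 0, "ay": 0, "az": 0},
    {"fingers": -1, "x": -0.001, "y": 0, "z": 0, "ax": 0, "ay": 0, "az": 0},
    {"fingers": -1, "x": 0, "y": 0, "z": 0, "ax": 0, "ay": 0, "az": 0},
    {"fingers": -1, "x": 0, "y": 0, "z": 0, "ax": 0, "ay": 0, "az": 0}
  ]
}}

```text
clock: 4.92
tcp_pos: [0.5766, 0.1548, 0.197]
orientation: [-0.002, 3.14, 0.002]
contact_force: [-1.2, -0.3, 8.9]
grip_width: 0.0283
gripper_force: 79.3
```

Call:
{"op": "arm_command", "data": {
  "rows": [
    {"fingers": -1, "x": -0.001, "y": 0, "z": 0, "ax": 0, "ay": 0, "az": 0},
    {"fingers": -1, "x": -0.001, "y": 0, "z": 0, "ax": 0, "ay": 0, "az": 0},
    {"fingers": -1, "x": 0, "y": 0, "z": 0, "ax": 0, "ay": 0, "az": 0},
    {"fingers": -1, "x": 0, "y": 0, "z": 0, "ax": 0, "ay": 0, "az": 0}
  ]
}}

```text
clock: 5.25
tcp_pos: [0.5779, 0.1549, 0.197]
orientation: [-0.002, 3.141, 0.002]
contact_force: [-4.9, -0.5, 10.5]
grip_width: 0.0287
gripper_force: 79.5
```

Run:
```python
from bench import r
import cv2,numpy as np
o=r.get_obs();print({k:np.round(o[k],3) for k in("tcp_pos","contact_force","moment")})
f=r.grab_frame("wrist");cv2.imwrite("pics/w3.png",f["frame"][:,:,::-1]);np.savez("pics/wrist3.npz",**f)
o=r.get_obs();print({k:np.round(o[k],3) for k in("tcp_pos","contact_force","moment")})
```

```text
{'tcp_pos': array([0.578, 0.155, 0.197]), 'contact_force': array([-4.868, -0.543, 10.516]), 'moment': array([-0.165,  0.794,  0.036])}
{'tcp_pos': array([0.578, 0.155, 0.197]), 'contact_force': array([-2.914, -0.093, 10.346]), 'moment': array([-0.168,  0.765,  0.061])}
```

View pics/w3.png

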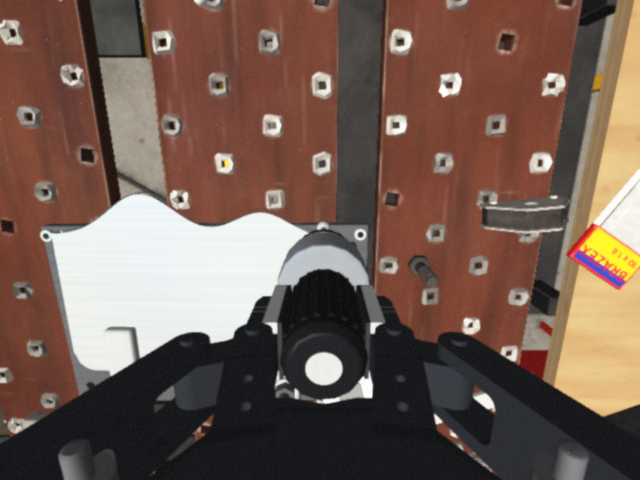

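The wrist view shows the knob held at (322,360) with the ball against the plate's left end, and the bolt and square are clear. The force is about -4 N at 0.5779, which matches the predicted contact. The robot also gives about 1 mm, so I'll command the rest line 2.7 mm off the edge.

Run:
```python
from fix import *
q=rest(.0027);L=np.r_[0,np.cumsum(np.hypot(*np.diff(q,axis=0).T))]
t=np.arange(.0,L[-1]+.0022,.0022)
Q=np.round(np.c_[np.interp(t,L,q[:,0]),np.interp(t,L,q[:,1])]*1e3,1)
print(Q[0],len(Q))
for i in range(0,len(Q)-1,10):
    d=np.diff(Q[i:i+11],axis=0);print(Q[i],"toolx",(-d[:,0]).round(1).tolist(),"y",d[:,1].round(1).tolist())
print(Q[-1])
```

```text
[579.1 154.7] 109
[579.1 154.7] toolx [0.6, 0.6, 0.7, 0.8, 0.7, 0.8, 0.8, 0.9, 0.8, 0.9] y [-2.1, -2.1, -2.1, -2.1, -2.0, -2.1, -2.0, -2.1, -2.0, -2.0]
[571.5 134.1] toolx [0.9, 0.9, 1.0, 1.0, 1.0, 1.1, 1.0, 1.0, 0.9, 0.9] y [-2.0, -2.0, -2.0, -1.9, -2.0, -1.9, -2.0, -1.9, -2.0, -2.0]
[561.8 114.4] toolx [0.8, 0.6, 0.5, 0.3, 0.1, -0.0, -0.1, -0.2, -0.4, -0.4] y [-2.1, -2.1, -2.2, -2.1, -2.2, -2.2, -2.2, -2.2, -2.2, -2.1]
[560.6  92.8] toolx [-0.5, -0.6, -0.7, -0.7, -0.8, -0.8, -0.9, -0.9, -0.9, -0.9] y [-2.2, -2.1, -2.1, -2.1, -2.0, -2.1, -2.0, -2.0, -2.0, -2.0]
[568.3  72.2] toolx [-0.9, -0.7, -0.6, -0.4, -0.1, 0.1, 0.3, 0.5, 0.6, 0.7] y [-2.0, -2.1, -2.1, -2.2, -2.2, -2.2, -2.1, -2.2, -2.1, -2.1]
[568.8  50.9] toolx [0.7, 0.8, 0.8, 1.0, 1.0, 1.1, 1.2, 1.3, 1.3, 1.4] y [-2.1, -2.0, -2.1, -2.0, -1.9, -1.9, -1.8, -1.8, -1.8, -1.7]
[558.2  31.8] toolx [1.4, 1.4, 1.4, 1.4, 1.3, 1.3, 1.1, 1.1, 1.0, 0.8] y [-1.7, -1.6, -1.7, -1.8, -1.7, -1.8, -1.9, -1.9, -2.0, -2.0]
[546.   13.7] toolx [0.7, 0.5, 0.4, 0.2, 0.1, -0.1, -0.2, -0.4, -0.6, -0.7] y [-2.1, -2.2, -2.1, -2.2, -2.2, -2.2, -2.2, -2.2, -2.1, -2.1]
[546.1  -7.9] toolx [-0.8, -0.9, -1.1, -1.1, -1.2, -1.3, -1.2, -1.3, -1.4, -1.3] y [-2.0, -2.0, -1.9, -1.9, -1.9, -1.8, -1.8, -1.8, -1.7, -1.8]
[557.7 -26.5] toolx [-1.3, -1.3, -1.3, -1.3, -1.2, -1.2, -1.2, -1.1, -1.1, -1.0] y [-1.7, -1.8, -1.8, -1.8, -1.8, -1.8, -1.9, -1.9, -1.9, -1.9]
[569.7 -44.8] toolx [-1.0, -0.9, -0.8, -0.8, -0.7, -0.6, -0.6, -0.3] y [-2.0, -2.0, -2.1, -2.0, -2.1, -2.1, -2.2, -1.3]
[575.4 -60.6]
```

Call:
{"op": "arm_command", "data": {
  "rows": [
    {"fingers": -1, "x": 0.0004, "y": -0.0021, "z": 0, "ax": 0, "ay": 0, "az": 0},
    {"fingers": -1, "x": 0.0006, "y": -0.0021, "z": 0, "ax": 0, "ay": 0, "az": 0},
    {"fingers": -1, "x": 0.0007, "y": -0.0021, "z": 0, "ax": 0, "ay": 0, "az": 0},
    {"fingers": -1, "x": 0.0008, "y": -0.0021, "z": 0, "ax": 0, "ay": 0, "az": 0},
    {"fingers": -1, "x": 0.0007, "y": -0.002, "z": 0, "ax": 0, "ay": 0, "az": 0},
    {"fingers": -1, "x": 0.0008, "y": -0.0021, "z": 0, "ax": 0, "ay": 0, "az": 0}
  ]
}}

```text
clock: 5.8
tcp_pos: [0.5741, 0.1437, 0.1969]
orientation: [-0.004, 3.14, 0.004]
contact_force: [-2.3, 3.5, 8.9]
grip_width: 0.0287
gripper_force: 79.4
```

Call:
{"op": "arm_command", "data": {
  "rows": [
    {"fingers": -1, "x": 0.0006, "y": -0.002, "z": 0, "ax": 0, "ay": 0, "az": 0},
    {"fingers": -1, "x": 0.0007, "y": -0.0021, "z": 0, "ax": 0, "ay": 0, "az": 0},
    {"fingers": -1, "x": 0.0007, "y": -0.002, "z": 0, "ax": 0, "ay": 0, "az": 0},
    {"fingers": -1, "x": 0.0009, "y": -0.002, "z": 0, "ax": 0, "ay": 0, "az": 0},
    {"fingers": -1, "x": 0.0009, "y": -0.002, "z": 0, "ax": 0, "ay": 0, "az": 0},
    {"fingers": -1, "x": 0.0009, "y": -0.002, "z": 0, "ax": 0, "ay": 0, "az": 0}
  ]
}}

```text
clock: 6.3
tcp_pos: [0.5694, 0.1321, 0.197]
orientation: [-0.004, 3.14, 0.005]
contact_force: [-2.6, 4.7, 9.2]
grip_width: 0.0286
gripper_force: 79.4
```

Call:
{"op": "arm_command", "data": {
  "rows": [
    {"fingers": -1, "x": 0.001, "y": -0.002, "z": 0, "ax": 0, "ay": 0, "az": 0},
    {"fingers": -1, "x": 0.001, "y": -0.0019, "z": 0, "ax": 0, "ay": 0, "az": 0},
    {"fingers": -1, "x": 0.001, "y": -0.002, "z": 0, "ax": 0, "ay": 0, "az": 0},
    {"fingers": -1, "x": 0.0011, "y": -0.0019, "z": 0, "ax": 0, "ay": 0, "az": 0},
    {"fingers": -1, "x": 0.001, "y": -0.002, "z": 0, "ax": 0, "ay": 0, "az": 0},
    {"fingers": -1, "x": 0.001, "y": -0.0019, "z": 0, "ax": 0, "ay": 0, "az": 0},
    {"fingers": -1, "x": 0.0009, "y": -0.002, "z": 0, "ax": 0, "ay": 0, "az": 0},
    {"fingers": -1, "x": 0.0009, "y": -0.002, "z": 0, "ax": 0, "ay": 0, "az": 0}
  ]
}}

```text
clock: 6.97
tcp_pos: [0.5613, 0.1166, 0.1969]
orientation: [-0.005, 3.14, 0.005]
contact_force: [-4.7, 4.2, 9.1]
grip_width: 0.0285
gripper_force: 79.5
```

Call:
{"op": "arm_command", "data": {
  "rows": [
    {"fingers": -1, "x": 0.0008, "y": -0.0021, "z": 0, "ax": 0, "ay": 0, "az": 0},
    {"fingers": -1, "x": 0.0007, "y": -0.0021, "z": 0, "ax": 0, "ay": 0, "az": 0},
    {"fingers": -1, "x": 0.0005, "y": -0.0022, "z": 0, "ax": 0, "ay": 0, "az": 0},
    {"fingers": -1, "x": 0.0003, "y": -0.0021, "z": 0, "ax": 0, "ay": 0, "az": 0},
    {"fingers": -1, "x": 0.0001, "y": -0.0022, "z": 0, "ax": 0, "ay": 0, "az": 0},
    {"fingers": -1, "x": 0, "y": -0.0022, "z": 0, "ax": 0, "ay": 0, "az": 0},
    {"fingers": -1, "x": -0.0001, "y": -0.0022, "z": 0, "ax": 0, "ay": 0, "az": 0}
  ]
}}

```text
clock: 7.55
tcp_pos: [0.5584, 0.101, 0.1969]
orientation: [0.004, -3.141, -0.005]
contact_force: [-7.1, 4.1, 12.0]
grip_width: 0.0284
gripper_force: 79.7
```

Call:
{"op": "arm_command", "data": {
  "rows": [
    {"fingers": -1, "x": 0, "y": -0.0022, "z": 0, "ax": 0, "ay": 0, "az": 0},
    {"fingers": -1, "x": -0.0002, "y": -0.0022, "z": 0, "ax": 0, "ay": 0, "az": 0},
    {"fingers": -1, "x": -0.0004, "y": -0.0021, "z": 0, "ax": 0, "ay": 0, "az": 0},
    {"fingers": -1, "x": -0.0005, "y": -0.0022, "z": 0, "ax": 0, "ay": 0, "az": 0},
    {"fingers": -1, "x": -0.0006, "y": -0.0021, "z": 0, "ax": 0, "ay": 0, "az": 0},
    {"fingers": -1, "x": -0.0007, "y": -0.0021, "z": 0, "ax": 0, "ay": 0, "az": 0},
    {"fingers": -1, "x": -0.0007, "y": -0.0021, "z": 0, "ax": 0, "ay": 0, "az": 0}
  ]
}}

```text
clock: 8.13
tcp_pos: [0.5618, 0.0847, 0.1969]
orientation: [0.003, -3.141, -0.003]
contact_force: [-6.5, 0.4, 11.8]
grip_width: 0.0283
gripper_force: 79.7
```

Call:
{"op": "arm_command", "data": {
  "rows": [
    {"fingers": -1, "x": -0.0008, "y": -0.002, "z": 0, "ax": 0, "ay": 0, "az": 0},
    {"fingers": -1, "x": -0.0008, "y": -0.0021, "z": 0, "ax": 0, "ay": 0, "az": 0},
    {"fingers": -1, "x": -0.0009, "y": -0.002, "z": 0, "ax": 0, "ay": 0, "az": 0},
    {"fingers": -1, "x": -0.0009, "y": -0.002, "z": 0, "ax": 0, "ay": 0, "az": 0},
    {"fingers": -1, "x": -0.0009, "y": -0.002, "z": 0, "ax": 0, "ay": 0, "az": 0},
    {"fingers": -1, "x": -0.0009, "y": -0.002, "z": 0, "ax": 0, "ay": 0, "az": 0},
    {"fingers": -1, "x": -0.0009, "y": -0.002, "z": 0, "ax": 0, "ay": 0, "az": 0}
  ]
}}

```text
clock: 8.72
tcp_pos: [0.568, 0.0705, 0.1969]
orientation: [0.002, -3.141, -0.002]
contact_force: [-5.3, 0.7, 12.0]
grip_width: 0.0283
gripper_force: 79.7
```

Call:
{"op": "arm_command", "data": {
  "rows": [
    {"fingers": -1, "x": -0.0007, "y": -0.0021, "z": 0, "ax": 0, "ay": 0, "az": 0},
    {"fingers": -1, "x": -0.0006, "y": -0.0021, "z": 0, "ax": 0, "ay": 0, "az": 0},
    {"fingers": -1, "x": -0.0004, "y": -0.0022, "z": 0, "ax": 0, "ay": 0, "az": 0},
    {"fingers": -1, "x": -0.0001, "y": -0.0022, "z": 0, "ax": 0, "ay": 0, "az": 0},
    {"fingers": -1, "x": 0.0001, "y": -0.0022, "z": 0, "ax": 0, "ay": 0, "az": 0},
    {"fingers": -1, "x": 0.0003, "y": -0.0021, "z": 0, "ax": 0, "ay": 0, "az": 0}
  ]
}}

```text
clock: 9.22
tcp_pos: [0.5696, 0.0584, 0.1969]
orientation: [-0.003, 3.141, 0.004]
contact_force: [-4.4, 2.6, 10.9]
grip_width: 0.0285
gripper_force: 79.7
```

Call:
{"op": "arm_command", "data": {
  "rows": [
    {"fingers": -1, "x": 0.0005, "y": -0.0022, "z": 0, "ax": 0, "ay": 0, "az": 0},
    {"fingers": -1, "x": 0.0006, "y": -0.0021, "z": 0, "ax": 0, "ay": 0, "az": 0},
    {"fingers": -1, "x": 0.0007, "y": -0.0021, "z": 0, "ax": 0, "ay": 0, "az": 0},
    {"fingers": -1, "x": 0.0007, "y": -0.0021, "z": 0, "ax": 0, "ay": 0, "az": 0},
    {"fingers": -1, "x": 0.0008, "y": -0.002, "z": 0, "ax": 0, "ay": 0, "az": 0},
    {"fingers": -1, "x": 0.0008, "y": -0.0021, "z": 0, "ax": 0, "ay": 0, "az": 0}
  ]
}}

```text
clock: 9.72
tcp_pos: [0.566, 0.0462, 0.1969]
orientation: [-0.004, 3.14, 0.004]
contact_force: [-3.1, 4.5, 9.6]
grip_width: 0.0283
gripper_force: 79.5
```

Call:
{"op": "arm_command", "data": {
  "rows": [
    {"fingers": -1, "x": 0.001, "y": -0.002, "z": 0, "ax": 0, "ay": 0, "az": 0},
    {"fingers": -1, "x": 0.001, "y": -0.0019, "z": 0, "ax": 0, "ay": 0, "az": 0},
    {"fingers": -1, "x": 0.0011, "y": -0.0019, "z": 0, "ax": 0, "ay": 0, "az": 0},
    {"fingers": -1, "x": 0.0012, "y": -0.0018, "z": 0, "ax": 0, "ay": 0, "az": 0},
    {"fingers": -1, "x": 0.0013, "y": -0.0018, "z": 0, "ax": 0, "ay": 0, "az": 0},
    {"fingers": -1, "x": 0.0013, "y": -0.0018, "z": 0, "ax": 0, "ay": 0, "az": 0}
  ]
}}

```text
clock: 10.22
tcp_pos: [0.5595, 0.0354, 0.1969]
orientation: [-0.005, 3.139, 0.005]
contact_force: [-1.3, 3.8, 8.9]
grip_width: 0.0282
gripper_force: 79.4
```

Call:
{"op": "arm_command", "data": {
  "rows": [
    {"fingers": -1, "x": 0.0012, "y": -0.0017, "z": 0, "ax": 0, "ay": 0, "az": 0},
    {"fingers": -1, "x": 0.0012, "y": -0.0017, "z": 0, "ax": 0, "ay": 0, "az": 0},
    {"fingers": -1, "x": 0.0013, "y": -0.0017, "z": 0, "ax": 0, "ay": 0, "az": 0},
    {"fingers": -1, "x": 0.0014, "y": -0.0017, "z": 0, "ax": 0, "ay": 0, "az": 0},
    {"fingers": -1, "x": 0.0014, "y": -0.0018, "z": 0, "ax": 0, "ay": 0, "az": 0}
  ]
}}

```text
clock: 10.63
tcp_pos: [0.553, 0.0268, 0.1969]
orientation: [-0.005, 3.139, 0.005]
contact_force: [-1.8, 5.4, 9.1]
grip_width: 0.0287
gripper_force: 79.4
```

Call:
{"op": "arm_command", "data": {
  "rows": [
    {"fingers": -1, "x": 0.0013, "y": -0.0017, "z": 0, "ax": 0, "ay": 0, "az": 0},
    {"fingers": -1, "x": 0.0013, "y": -0.0018, "z": 0, "ax": 0, "ay": 0, "az": 0},
    {"fingers": -1, "x": 0.0011, "y": -0.0019, "z": 0, "ax": 0, "ay": 0, "az": 0},
    {"fingers": -1, "x": 0.0011, "y": -0.0019, "z": 0, "ax": 0, "ay": 0, "az": 0},
    {"fingers": -1, "x": 0.001, "y": -0.002, "z": 0, "ax": 0, "ay": 0, "az": 0},
    {"fingers": -1, "x": 0.0008, "y": -0.002, "z": 0, "ax": 0, "ay": 0, "az": 0}
  ]
}}

```text
clock: 11.13
tcp_pos: [0.5461, 0.0156, 0.1969]
orientation: [-0.005, 3.14, 0.005]
contact_force: [-3.0, 5.3, 10.4]
grip_width: 0.0286
gripper_force: 79.5
```

Call:
{"op": "arm_command", "data": {
  "rows": [
    {"fingers": -1, "x": 0.0007, "y": -0.0021, "z": 0, "ax": 0, "ay": 0, "az": 0},
    {"fingers": -1, "x": 0.0005, "y": -0.0022, "z": 0, "ax": 0, "ay": 0, "az": 0},
    {"fingers": -1, "x": 0.0004, "y": -0.0021, "z": 0, "ax": 0, "ay": 0, "az": 0},
    {"fingers": -1, "x": 0.0002, "y": -0.0022, "z": 0, "ax": 0, "ay": 0, "az": 0},
    {"fingers": -1, "x": 0.0001, "y": -0.0022, "z": 0, "ax": 0, "ay": 0, "az": 0},
    {"fingers": -1, "x": 0, "y": -0.0022, "z": 0, "ax": 0, "ay": 0, "az": 0}
  ]
}}

```text
clock: 11.63
tcp_pos: [0.5434, 0.0017, 0.1969]
orientation: [0.003, -3.141, -0.004]
contact_force: [-5.5, 2.8, 14.7]
grip_width: 0.0285
gripper_force: 79.9
```

Call:
{"op": "arm_command", "data": {
  "rows": [
    {"fingers": -1, "x": -0.0002, "y": -0.0022, "z": 0, "ax": 0, "ay": 0, "az": 0},
    {"fingers": -1, "x": -0.0004, "y": -0.0022, "z": 0, "ax": 0, "ay": 0, "az": 0},
    {"fingers": -1, "x": -0.0005, "y": -0.0021, "z": 0, "ax": 0, "ay": 0, "az": 0},
    {"fingers": -1, "x": -0.0007, "y": -0.0021, "z": 0, "ax": 0, "ay": 0, "az": 0},
    {"fingers": -1, "x": -0.0008, "y": -0.002, "z": 0, "ax": 0, "ay": 0, "az": 0},
    {"fingers": -1, "x": -0.0009, "y": -0.002, "z": 0, "ax": 0, "ay": 0, "az": 0}
  ]
}}

```text
clock: 12.13
tcp_pos: [0.5468, -0.0123, 0.1969]
orientation: [0.002, -3.141, -0.001]
contact_force: [-5.7, -0.7, 12.3]
grip_width: 0.0284
gripper_force: 79.8
```

Call:
{"op": "arm_command", "data": {
  "rows": [
    {"fingers": -1, "x": -0.0011, "y": -0.0019, "z": 0, "ax": 0, "ay": 0, "az": 0},
    {"fingers": -1, "x": -0.0011, "y": -0.0019, "z": 0, "ax": 0, "ay": 0, "az": 0},
    {"fingers": -1, "x": -0.0012, "y": -0.0019, "z": 0, "ax": 0, "ay": 0, "az": 0},
    {"fingers": -1, "x": -0.0013, "y": -0.0018, "z": 0, "ax": 0, "ay": 0, "az": 0},
    {"fingers": -1, "x": -0.0012, "y": -0.0018, "z": 0, "ax": 0, "ay": 0, "az": 0},
    {"fingers": -1, "x": -0.0013, "y": -0.0018, "z": 0, "ax": 0, "ay": 0, "az": 0}
  ]
}}

```text
clock: 12.63
tcp_pos: [0.5542, -0.0238, 0.1968]
orientation: [0.001, -3.141, -0.001]
contact_force: [-5.6, -0.3, 13.7]
grip_width: 0.028
gripper_force: 79.8
```

Call:
{"op": "arm_command", "data": {
  "rows": [
    {"fingers": -1, "x": -0.0014, "y": -0.0017, "z": 0, "ax": 0, "ay": 0, "az": 0},
    {"fingers": -1, "x": -0.0013, "y": -0.0018, "z": 0, "ax": 0, "ay": 0, "az": 0},
    {"fingers": -1, "x": -0.0013, "y": -0.0017, "z": 0, "ax": 0, "ay": 0, "az": 0},
    {"fingers": -1, "x": -0.0013, "y": -0.0018, "z": 0, "ax": 0, "ay": 0, "az": 0},
    {"fingers": -1, "x": -0.0013, "y": -0.0018, "z": 0, "ax": 0, "ay": 0, "az": 0},
    {"fingers": -1, "x": -0.0013, "y": -0.0018, "z": 0, "ax": 0, "ay": 0, "az": 0}
  ]
}}

```text
clock: 13.13
tcp_pos: [0.562, -0.0345, 0.1969]
orientation: [0.001, -3.141, -0.001]
contact_force: [-5.9, -0.1, 12.4]
grip_width: 0.0285
gripper_force: 79.8
```

Call:
{"op": "arm_command", "data": {
  "rows": [
    {"fingers": -1, "x": -0.0012, "y": -0.0018, "z": 0, "ax": 0, "ay": 0, "az": 0},
    {"fingers": -1, "x": -0.0012, "y": -0.0018, "z": 0, "ax": 0, "ay": 0, "az": 0},
    {"fingers": -1, "x": -0.0012, "y": -0.0019, "z": 0, "ax": 0, "ay": 0, "az": 0},
    {"fingers": -1, "x": -0.0011, "y": -0.0019, "z": 0, "ax": 0, "ay": 0, "az": 0},
    {"fingers": -1, "x": -0.0011, "y": -0.0019, "z": 0, "ax": 0, "ay": 0, "az": 0},
    {"fingers": -1, "x": -0.001, "y": -0.0019, "z": 0, "ax": 0, "ay": 0, "az": 0}
  ]
}}

```text
clock: 13.63
tcp_pos: [0.5688, -0.0455, 0.1969]
orientation: [0.001, -3.141, -0.001]
contact_force: [-6.5, 0.6, 12.7]
grip_width: 0.0283
gripper_force: 79.8
```

Call:
{"op": "arm_command", "data": {
  "rows": [
    {"fingers": -1, "x": -0.001, "y": -0.002, "z": 0, "ax": 0, "ay": 0, "az": 0},
    {"fingers": -1, "x": -0.0009, "y": -0.002, "z": 0, "ax": 0, "ay": 0, "az": 0},
    {"fingers": -1, "x": -0.0008, "y": -0.0021, "z": 0, "ax": 0, "ay": 0, "az": 0},
    {"fingers": -1, "x": -0.0008, "y": -0.002, "z": 0, "ax": 0, "ay": 0, "az": 0},
    {"fingers": -1, "x": -0.0007, "y": -0.0021, "z": 0, "ax": 0, "ay": 0, "az": 0},
    {"fingers": -1, "x": -0.0006, "y": -0.0021, "z": 0, "ax": 0, "ay": 0, "az": 0},
    {"fingers": -1, "x": -0.0003, "y": -0.0013, "z": 0, "ax": 0, "ay": 0, "az": 0},
    {"fingers": -1, "x": 0, "y": 0, "z": 0, "ax": 0, "ay": 0, "az": 0},
    {"fingers": -1, "x": 0, "y": 0, "z": 0, "ax": 0, "ay": 0, "az": 0}
  ]
}}

```text
clock: 14.38
tcp_pos: [0.574, -0.059, 0.1969]
orientation: [0.001, -3.142, -0.001]
contact_force: [-5.7, 0.2, 12.9]
grip_width: 0.0286
gripper_force: 79.8
```

Call:
{"op": "arm_command", "data": {
  "rows": [
    {"fingers": -1, "x": 0.004, "y": 0, "z": 0, "ax": 0, "ay": 0, "az": 0},
    {"fingers": -1, "x": 0.006, "y": 0, "z": 0, "ax": 0, "ay": 0, "az": 0},
    {"fingers": -1, "x": 0.006, "y": 0, "z": 0, "ax": 0, "ay": 0, "az": 0},
    {"fingers": -1, "x": 0.004, "y": -0.004, "z": 0, "ax": 0, "ay": 0, "az": 0},
    {"fingers": -1, "x": 0, "y": -0.008, "z": 0, "ax": 0, "ay": 0, "az": 0},
    {"fingers": -1, "x": 0, "y": -0.012, "z": 0, "ax": 0, "ay": 0, "az": 0},
    {"fingers": -1, "x": 0, "y": -0.012, "z": 0, "ax": 0, "ay": 0, "az": 0},
    {"fingers": -1, "x": 0, "y": -0.012, "z": 0, "ax": 0, "ay": 0, "az": 0},
    {"fingers": -1, "x": 0, "y": -0.008, "z": 0, "ax": 0, "ay": 0, "az": 0},
    {"fingers": -1, "x": 0, "y": -0.004, "z": 0, "ax": 0, "ay": 0, "az": 0}
  ]
}}

```text
clock: 15.22
tcp_pos: [0.5556, -0.1205, 0.1969]
orientation: [0.001, 3.138, -0.001]
contact_force: [-0.2, 0.5, 8.1]
grip_width: 0.0283
gripper_force: 79.2
```

Call:
{"op": "arm_command", "data": {
  "rows": [
    {"fingers": -1, "x": -0.001, "y": -0.006, "z": 0, "ax": 0, "ay": 0, "az": 0},
    {"fingers": -1, "x": -0.002, "y": -0.012, "z": 0, "ax": 0, "ay": 0, "az": 0},
    {"fingers": -1, "x": -0.002, "y": -0.014, "z": 0, "ax": 0, "ay": 0, "az": 0},
    {"fingers": -1, "x": -0.0025, "y": -0.014, "z": 0, "ax": 0, "ay": 0, "az": 0},
    {"fingers": -1, "x": -0.0025, "y": -0.014, "z": 0, "ax": 0, "ay": 0, "az": 0},
    {"fingers": -1, "x": -0.0025, "y": -0.014, "z": 0, "ax": 0, "ay": 0, "az": 0},
    {"fingers": -1, "x": -0.002, "y": -0.014, "z": 0, "ax": 0, "ay": 0, "az": 0},
    {"fingers": -1, "x": -0.002, "y": -0.008, "z": 0, "ax": 0, "ay": 0, "az": 0},
    {"fingers": -1, "x": 0, "y": -0.004, "z": 0, "ax": 0, "ay": 0, "az": 0},
    {"fingers": -1, "x": 0, "y": 0, "z": 0, "ax": 0, "ay": 0, "az": 0}
  ]
}}

```text
clock: 16.05
tcp_pos: [0.5721, -0.2208, 0.197]
orientation: [0.002, 3.138, -0.002]
contact_force: [-0.7, -0.1, 7.7]
grip_width: 0.0287
gripper_force: 79.2
```

Run:
```python
from bench import r
import cv2,numpy as np
o=r.get_obs();print(o["tcp_pos"],o["joints"].round(2))
f=r.grab_frame("wrist");np.savez("pics/wrist4.npz",**f)
w=cv2.resize(f["frame"][:,:,::-1],(480,360))
g=r.grab_frame("top");b=cv2.resize(g["frame"][170:290,360:467,::-1],(320,360))
cv2.imwrite("pics/w4.png",np.hstack([w,b]))
```

```text
[ 0.57207783 -0.22076676  0.19696261] [ 0.08  0.43  0.25  1.78 -0.13  0.94  1.95]
```

View pics/w4.png

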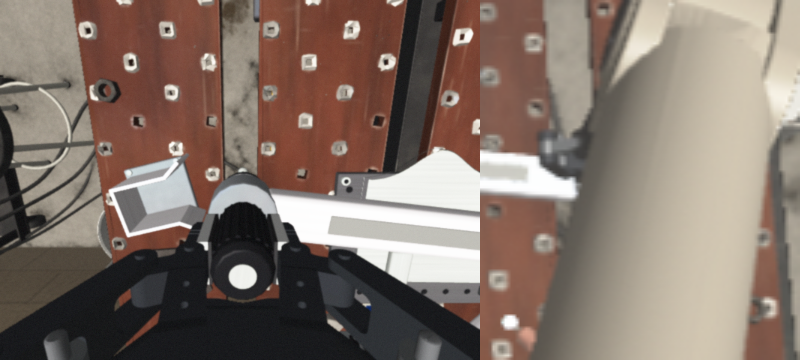

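The wrist view shows the guard just left of the probe (half-scale points: near lip (183,158), back corners (110,192) and (123,234), far lip (205,208)). The mouth faces the stylus. I'll check the park spot from these points.

Run:
```python
from h import *
f=np.load("pics/wrist4.npz")
P=ray(f,np.array([[183,158],[110,192],[123,234],[205,208]])*4/3,.064);print(P.round(4))
a=(P[0]+P[3])/2;b=(P[1]+P[2])/2;d=(b-a)/np.hypot(*(b-a));print(a,b,d,np.hypot(*(b-a)),"park",a+.047*d,b-.031*d)
```

```text
[[ 0.55   -0.28  ]
 [ 0.5856 -0.358 ]
 [ 0.6335 -0.3505]
 [ 0.6035 -0.2602]]
[ 0.57674662 -0.27005949] [ 0.60952915 -0.35426525] [ 0.36279086 -0.93187059] 0.09036207335758965 park [ 0.59379779 -0.31385741] [ 0.59828263 -0.32537726]
```

Both views agree on a park spot of about (0.599, -0.322). I'll go straight in along the guard axis.

Call:
{"op": "arm_command", "data": {
  "rows": [
    {"fingers": -1, "x": -0.002, "y": -0.006, "z": 0, "ax": 0, "ay": 0, "az": 0},
    {"fingers": -1, "x": -0.003, "y": -0.012, "z": 0, "ax": 0, "ay": 0, "az": 0},
    {"fingers": -1, "x": -0.003, "y": -0.012, "z": 0, "ax": 0, "ay": 0, "az": 0},
    {"fingers": -1, "x": -0.003, "y": -0.012, "z": 0, "ax": 0, "ay": 0, "az": 0},
    {"fingers": -1, "x": -0.003, "y": -0.012, "z": 0, "ax": 0, "ay": 0, "az": 0},
    {"fingers": -1, "x": -0.003, "y": -0.012, "z": 0, "ax": 0, "ay": 0, "az": 0},
    {"fingers": -1, "x": -0.003, "y": -0.012, "z": 0, "ax": 0, "ay": 0, "az": 0},
    {"fingers": -1, "x": -0.003, "y": -0.011, "z": 0, "ax": 0, "ay": 0, "az": 0},
    {"fingers": -1, "x": -0.003, "y": -0.009, "z": 0, "ax": 0, "ay": 0, "az": 0},
    {"fingers": -1, "x": -0.002, "y": -0.005, "z": 0, "ax": 0, "ay": 0, "az": 0}
  ]
}}

```text
clock: 16.98
tcp_pos: [0.6003, -0.3234, 0.197]
orientation: [0.0, 3.139, -0.002]
contact_force: [1.6, -0.1, 7.1]
grip_width: 0.0283
gripper_force: 79.2
```

Call:
{"op": "arm_command", "data": {
  "rows": [
    {"fingers": -1, "x": 0, "y": 0, "z": 0, "ax": 0, "ay": 0, "az": 0},
    {"fingers": -1, "x": 0, "y": 0, "z": 0, "ax": 0, "ay": 0, "az": 0},
    {"fingers": -1, "x": 0, "y": 0, "z": 0, "ax": 0, "ay": 0, "az": 0},
    {"fingers": -1, "x": 0, "y": 0, "z": 0, "ax": 0, "ay": 0, "az": 0}
  ]
}}

```text
clock: 17.32
tcp_pos: [0.6002, -0.3224, 0.197]
orientation: [-0.001, 3.139, -0.001]
contact_force: [0.1, -0.9, 5.1]
grip_width: 0.0282
gripper_force: 79.2
```

Run:
```python
from bench import r
import cv2,numpy as np
from h import *
o=r.get_obs();print(o["tcp_pos"],o["contact_force"])
f=r.grab_frame("wrist");np.savez("pics/wrist5.npz",**f)
w=cv2.resize(f["frame"][:,:,::-1],(400,300));s=cv2.resize(r.grab_frame("scene")["frame"][250:400,380:520,::-1],(400,428))
out=np.zeros((428,800,3),np.uint8);out[:300,:400]=w;out[:,400:]=s;cv2.imwrite("pics/w5.png",out)
```

```text
[ 0.60015606 -0.32241885  0.19703701] [ 0.11505196 -0.88215043  5.14450743]
```

View pics/w5.png

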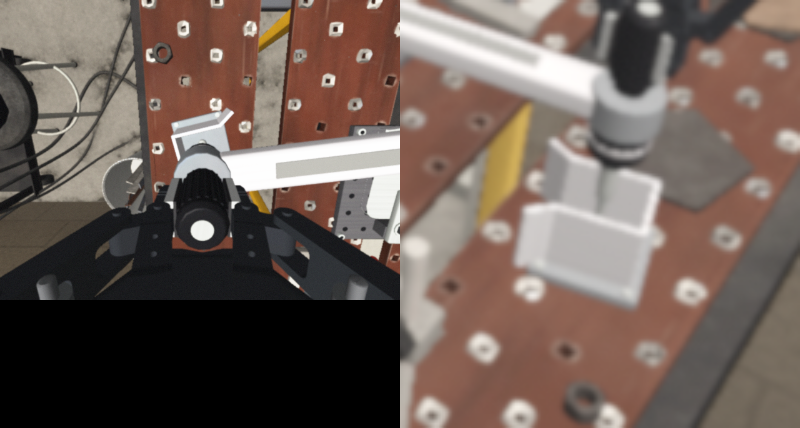

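The pictures show the stylus inside the guard, with the probe over the middle at (605,190) in the right crop. The force is near zero. I'll release gently and go straight up.

Call:
{"op": "arm_command", "data": {
  "rows": [
    {"fingers": -0.2, "x": 0, "y": 0, "z": 0, "ax": 0, "ay": 0, "az": 0},
    {"fingers": -0.1, "x": 0, "y": 0, "z": 0, "ax": 0, "ay": 0, "az": 0},
    {"fingers": 0.2, "x": 0, "y": 0, "z": 0, "ax": 0, "ay": 0, "az": 0},
    {"fingers": 0.6, "x": 0, "y": 0, "z": 0, "ax": 0, "ay": 0, "az": 0},
    {"fingers": 0.8, "x": 0, "y": 0, "z": 0, "ax": 0, "ay": 0, "az": 0},
    {"fingers": 0.8, "x": 0, "y": 0, "z": 0, "ax": 0, "ay": 0, "az": 0},
    {"fingers": 0.8, "x": 0, "y": 0, "z": -0.015, "ax": 0, "ay": 0, "az": 0},
    {"fingers": 0.8, "x": 0, "y": 0, "z": -0.025, "ax": 0, "ay": 0, "az": 0},
    {"fingers": 0.8, "x": 0, "y": 0, "z": -0.025, "ax": 0, "ay": 0, "az": 0},
    {"fingers": 0.8, "x": 0, "y": 0, "z": 0, "ax": 0, "ay": 0, "az": 0}
  ]
}}

```text
clock: 18.25
tcp_pos: [0.6012, -0.3238, 0.2659]
orientation: [-0.0, 3.134, -0.005]
contact_force: [1.2, -0.3, 0.9]
grip_width: 0.0767
gripper_force: 0.0
```

Run:
```python
from bench import r
import cv2,numpy as np
from h import *
o=r.get_obs();print(o["tcp_pos"],o["contact_force"],o["grip_width"])
f=r.grab_frame("wrist")
g=f["frame"].astype(int);m=((g.min(2)>200)&(g.max(2)-g.min(2)<25)).astype(np.uint8)
# white cap nearest to the expected projection
T=np.linalg.inv(f["world_from_camera"]);p=T@np.array([.6,-.322,.223,1]);e=(f["K"]@p[:3]/p[2])[:2]
n,l,st,c=cv2.connectedComponentsWithStats(m);ok=[i for i in range(1,n) if st[i,4]>80]
i=min(ok,key=lambda i:np.hypot(*(c[i]-e)));print(e,c[i],st[i],ray(f,c[i],.223))
```

```text
[ 0.6011786  -0.32384618  0.26586344] [ 1.21273079 -0.25472986  0.92724596] 0.07665717299076596
[326.48989367 281.3787735 ] [326.79100529 283.77513228] [316 274  23  21 378] [[ 0.60132651 -0.32184257]]
```

The knob stayed at (0.601, -0.322) after release, so the job is ready to hand in.

```bash
python3 -c "
from bench import r
print(r.hand_in())"
```

```text
the job is handed in; nothing more can be done
None
```

I scanned the edge left to right in one pass at about 3 to 7 N, parked the stylus in the guard within about 2 mm of its measured middle, released the knob and handed the job in at about 18 s; the hand-in call returned no verdict.

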